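# Pull the transport lock and hold the throttle wide open

### The arm

A 6-joint arm with a two-finger parallel gripper is mounted at the origin on the work surface. World frame = base frame: x ahead of the robot, y to its left, z up, the work surface at z = 0. Lengths are in mm, angles in rad, forces in N, time in s.
With the tool pointing down it reaches from about 350 to 775 mm from the base axis. Payload 7.3 kg.
Tool frame: the origin (TCP) lies between the finger pads; the fingertips stand tcp_to_tips ahead of it and the grasp point (between the pads) lies 5 mm behind it (tcp_to_tips is the distance from the TCP to the fingertips, in mm); z points along the fingers, x is the direction in which the jaws open and shut, and the axes are right-handed (so a half turn about z gives the same grasp; the last joint's range is limited). The gripper opens to 92 mm and grips with 3 to 60 N. Pads are 19 mm wide; open, the fingers measure 130 mm over their backs; the gripper's body (75 mm by 190 mm) begins 47 mm behind the grasp point.
Start: joints at [-1.311, 0.342, 1.524, -0, 1.275, -0.146], TCP at [207.269, -482.372, 240.741] pointing down, gripper open.
Joint ranges: [-2.53, 2.53], [-0.77, 2.02], [0.04, 2.7], [-1, 4.14], [0.28, 2.66], [-3.11, 3.11]. Speed limits (rad/s): [2.57, 2.57, 3.14, 3.14, 3.14, 3.14].

### API

Orientations are given as [roll, pitch, yaw] about the fixed x, y, z axes, in that order (R = Rz(yaw) Ry(pitch) Rx(roll)).
In Python, from plant import * gives the robot as it stands.
- The arm moves only by the tool drive_tool, never from a script. Its argument "deltas" is a list of rows, each an object of numbers: "hand": the gripper's target within -1 to 1 (shut at 1, half-way at 0, fully open at -1); "tx", "ty", "tz": the shift along the tool's x, y, z each as a share of 4 cm, from -1 to 1; "wx", "wy", "wz": the turn, a rotation vector about the tool's x, y, z each as a share of 5 degrees, from -1 to 1. In form: [{"hand": .., "tx": .., "ty": .., "tz": .., "wx": .., "wy": .., "wz": ..}, ...]. A call has 1 to 20 rows; each row shifts and turns the commanded pose from where the row before left it, along the tool's axes as they then stand; what a row does not reach is not made up. A row lasts 1/12 s, in which the tool goes at most 41.7 mm and 7.16 degrees, less where a joint would pass 70% of its speed; a pose out of reach is approached as far as the arm can. A call with a number of a shift or a turn outside -1 to 1 is refused whole. A call with a gripper value outside its range is refused whole. The fingers move at their own pace and stop on an object; the grip force is fixed at half the most. Time passes only in rows, so rows that do not move let the fingers close. It gives the time, the measured TCP pose, the force and the opening at its end, in the units of the state.
- get_obs(): the state, without advancing time (a new reading comes with each control period).
- capture(name): name is "side" or "top"; returns the picture (480x640x3 uint8, red, green, blue); there is no depth.
- camera_model(name): a dict with "fx", "fy", "cx", "cy" (pixels), "rvec" (rotation vector, rad) and "tvec" (3), from world to camera coordinates, as OpenCV has them. Camera axes: x right, y down, z forward; pixel columns grow to the right and rows downward; lengths in mm; the calibration is good to about 2 mm. A picture is of the moment at which its call begins. camera_model takes no time and is no camera call.
- close_job(): hands the job in, once; it reports no verdict.
The state is a dict: "time": time; "joint_positions": joint angles; "dq": joint speeds; "tau": joint torques, N m; "tool_pos": TCP position; "tcp_rot": TCP orientation; "contact_force": force on the tool from outside, world axes, zero at the start; "moment": the same for the moment, N m; "grip_width": finger opening in mm.
Only numpy, scipy, OpenCV 4.12 (cv2) and the standard library are available. Lean on these libraries where they do the work, as an engineer would, in place of code of your own. Each camera call takes 0.05 s, during which the arm holds its last target.

### The job

Pull the red transport lock straight up off its rail on the throttle body, against its sprung catch, and put it in the steel parts tray. Then swing the yellow throttle lever by its steel stud, counter-clockwise seen from above and against its return spring, until it is fully open against its stop, and finish while still holding it there with the fingers: do not let go. Leave the other things on the bench where they are.

Things in the scene. Friction and masses are not known exactly. Their poses are not given: they have to be found in the camera images.
- fixture: aluminium throttle body (tube, 84 mm outside, lying along this x axis) on a dark 150 x 150 x 12 mm base plate, fixed. Origin: centre of the plate's underside, at bench height, z up; the throttle shaft stands upright on this z axis. Deck on top at 108 mm height, with an 88 mm wide tongue out to x = +107 mm. Two dark lever stops 44 mm from the shaft at +/-0.88 rad from x, 136 mm high.
- rail (a point): middle of the rail's top, at x = +80 mm, y = 0, height 122 mm in the fixture's frame. The rail is a steel bar 30 mm long (fixture x), 10 mm wide (y), 14 mm high on the tongue, between two small end stops as high. The grey housings of its two sprung catch pins stand 31 mm to either side in y, up to 126 mm height.
- throttle (a joint): angle of the yellow lever (flat, 14 mm wide, from 130 to 138 mm height), rad: 0 closed (rest), 1.2 fully open at its stop, growing counter-clockwise from above. The lever points from the shaft at q - 0.6 rad in the fixture's frame (0 = its +x, positive towards +y). A spring pulls it back to 0: about 4 N at the stud when closed, 9 N open. It hits the lock at about 0.44 rad; once the lock is gone it clears the rail.
- stud (a point): middle of the upright steel stud at the lever's end: round, 14 mm diameter, from 138 to 174 mm above the bench (this point at 156 mm), 80 mm from the shaft axis. It does not spin. It can be pinched from above or pushed sideways.
- lock: red plastic lock, loose, about 60 g: a saddle 28 (x) x 25 (y) x 18 mm high over the rail, a rounded ridge 3.5 mm proud low on each y side; on it an upright grip tab 26 (x) x 12 (y) x 44 mm high, whole height 62 mm. Origin: centre of its underside, 110 mm high on the rail, axes as the fixture's. Sprung pins hold the ridges: pull straight up, about 8 N over the first 8 mm, free of the rail after 13 mm.
- lock_mid (a point): middle of the red lock, 31 mm above its origin
- tray: open steel parts tray, fixed, 160 x 160 mm outside, 32 mm high, walls 4 mm, floor 4 mm thick. Origin: centre of its underside, at bench height. A small copper ring lies in its +x +y corner (52 mm from the centre along each axis), harmless; the middle is free.
- socket: bystander: upright steel wrench socket, 24 mm across, 38 mm tall, loose; origin centre of its underside
- can: bystander: orange spray can, 62 mm across, 200 mm tall; origin centre of its underside
- jar: bystander: jar with black cap, 72 mm across, 90 mm tall; origin centre of its underside
- wrench: bystander: steel spanner lying flat near the table's far edge, beyond the throttle body and tray
- driver: bystander: blue-handled screwdriver lying flat near the table's far edge
- mug: bystander: white mug, 76 mm across, 90 mm tall, at the left; origin centre of its underside
Things that resemble listed ones, but are neither listed nor needed, are in the scene too. Several things look just like the fixture: the one meant starts farthest from the robot's base.

How it is judged (in metres and radians):
On the way, in this order (a step that is already met when the one before it is completed fails the run):
1. the lock is lifted clear of its rail, the lever still near closed (z of lock in the frame of fixture above 0.135 m and value of joint throttle below 0.5 rad), for 0.1 s.
2. the lock lies in the tray, released and at rest, the throttle not yet open (x of lock_mid in the frame of tray between -0.076 and 0.076 m and y of lock_mid in the frame of tray between -0.076 and 0.076 m and z of lock_mid in the frame of tray below 0.045 m and contact force between the fingers and lock below 0.1 N and linear speed of lock below 0.03 m/s and value of joint throttle below 0.5 rad), for 0.2 s.
At the end, for the whole second after the job is handed in: Throttle within 0.08 rad of its open stop (joint above 1.12) and still, fingers pressing on lever or stud with over 2 N; red lock at rest in the tray (middle inside its walls, below 45 mm), touched by neither fingers nor lever; all through the last second (value of joint throttle above 1.12 rad and velocity of joint throttle between -0.1 and 0.1 rad/s and contact force between the fingers and throttle above 2 N and contact force between each of throttle, the fingers and lock below 0.1 N and x of lock_mid in the frame of tray between -0.076 and 0.076 m and y of lock_mid in the frame of tray between -0.076 and 0.076 m and z of lock_mid in the frame of tray below 0.045 m and linear speed of lock below 0.03 m/s); the arm keeps its last pose, push and grip.
It fails at once if a bystander on the bench is moved more than 40 mm (distance of any of socket, can, jar, wrench, driver, mug from where it was at the start of the episode above 0.04 m).
It also fails if it takes over 58 s, if anything falls off the work surface, if the arm or the gripper's body presses on something with over 40 N, if the wrist force passes 120 N, or if a joint passes its speed limit or range.

## Working session

There is one attempt and no reset: what is moved stays moved. The work goes in short steps, Python scripts to look and compute and a tool call to move; the robot and the scene stay as the last step left them, time stands still between calls to the robot, and variables do not carry over. Pictures are saved under pics/ and viewed, and the job is handed in when it is done.

Besides the shell and the picture viewer there is one more tool, called in YAML: its name, and indented under it one key for each argument. drive_tool: Moves the arm, as the interface text tells. Its arguments: {"type":"object","properties":{"deltas":{"type":"array","items":{"type":"object","properties":{"hand":{"type":"number"},"tx":{"type":"number"},"ty":{"type":"number"},"tz":{"type":"number"},"wx":{"type":"number"},"wy":{"type":"number"},"wz":{"type":"number"}}}}},"required":["deltas"]}

```bash
ls; mkdir -p pics
python3 - <<'E'
from plant import *
import cv2
print(get_obs())
for n in("side","top"):
    cv2.imwrite(f"pics/{n}0.png",capture(n)[:,:,::-1]); print(camera_model(n))
E
```

```text
pics
{'time': 0.0, 'joint_positions': array([-1.31100077e+00,  3.42748213e-01,  1.52500728e+00, -2.40995522e-06,
        1.27539297e+00, -1.46020837e-01]), 'dq': array([ 7.82807466e-04, -8.19118491e-05, -2.53700614e-03,  2.66399956e-03,
        4.56582950e-04,  2.36796028e-03]), 'tau': array([ 1.36759852e-03, -4.31240237e+01, -2.44217795e+01,  7.19327736e-02,
        5.60179283e-02, -1.36784188e-04]), 'tool_pos': array([ 207.16487759, -481.98463804,  240.03511398]), 'tcp_rot': array([-3.14136856e+00,  1.53958218e-03, -1.16497906e+00]), 'contact_force': array([-1.04307571,  0.52156078,  0.19547751]), 'moment': array([ 0.07399686, -0.01375678, -0.02185824]), 'grip_width': 91.6247072222106}
{'fx': 564.4802907852045, 'fy': 564.4802907852045, 'cx': 322.67401553517794, 'cy': 237.60248565907384, 'rvec': array([ 0.09676625, -2.8387086 ,  1.2423366 ]), 'tvec': array([ 529.29446864,   93.18129629, 1318.36706398])}
{'fx': 444.6131794381156, 'fy': 444.6131794381156, 'cx': 329.31239979492915, 'cy': 236.13803253679632, 'rvec': array([ 2.05429079, -2.17141621,  0.22475756]), 'tvec': array([ 31.5980312 , 545.01048176, 939.91244656])}
```

View pics/side0.png

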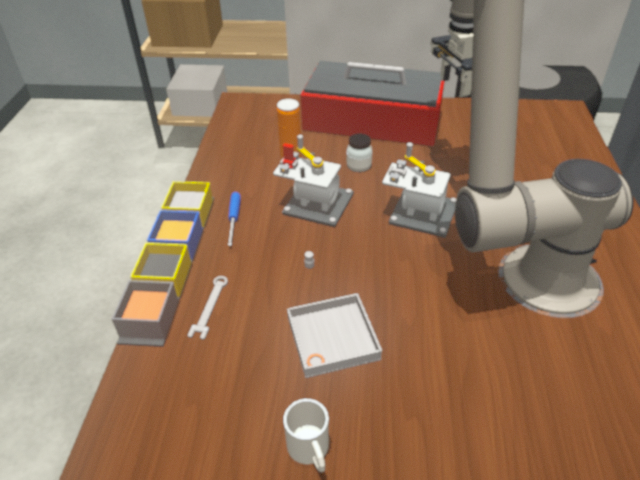

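View pics/top0.png

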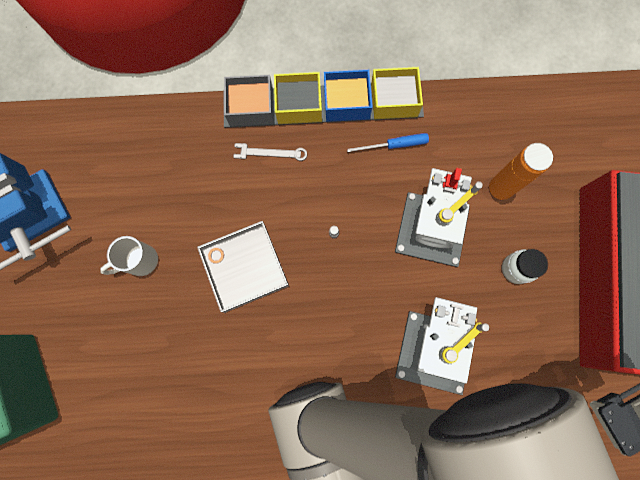

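Two candidates look like the fixture. One is at top (437,220), which is far from the base and carries the red lock. The other is at top (445,345), which is nearer and has no lock. The far one fits the description, so I'll confirm it in a crop and measure.

```bash
cat > h.py <<'E'
import numpy as np, cv2
from plant import *
def cam(n):
    c=camera_model(n); K=np.array([[c['fx'],0,c['cx']],[0,c['fy'],c['cy']],[0,0,1.]])
    R=cv2.Rodrigues(c['rvec'])[0]; return K,R,np.array(c['tvec'])
def ray(n,p):
    K,R,t=cam(n); d=R.T@np.linalg.inv(K)@[p[0],p[1],1]; return -R.T@t,d
def plane(n,p,z):
    o,d=ray(n,p); return o+d*(z-o[2])/d[2]
def two(pt,ps):
    P=[]
    for n in("top","side"):
        K,R,t=cam(n);P.append(K@np.c_[R,t])
    X=cv2.triangulatePoints(P[0],P[1],np.array(pt,float).reshape(2,1),np.array(ps,float).reshape(2,1))
    return (X[:3]/X[3]).ravel()
def proj(n,X):
    K,R,t=cam(n);q=K@(R@np.array(X,float)+t);return q[:2]/q[2]
def crop(im,x0,y0,w,h,s,f):
    c=cv2.resize(im[y0:y0+h,x0:x0+w],None,fx=s,fy=s,interpolation=cv2.INTER_CUBIC); cv2.imwrite(f,c)
E
python3 - <<'E'
from h import *
t=cv2.imread('pics/top0.png');s=cv2.imread('pics/side0.png')
crop(t,385,150,110,130,4.5,'pics/ct.png');crop(s,260,120,110,110,5,'pics/cs.png')
for n,im in(("top",t),("side",s)):
    hsv=cv2.cvtColor(im,cv2.COLOR_BGR2HSV)
    red=(((hsv[...,0]<5)|(hsv[...,0]>175))&(hsv[...,1]>180)&(hsv[...,2]>90)).astype('uint8')
    yel=((abs(hsv[...,0].astype(int)-26)<5)&(hsv[...,1]>180)&(hsv[...,2]>120)).astype('uint8')
    for l,m in(('r',red),('y',yel)):
        k,_,st,c=cv2.connectedComponentsWithStats(m)
        for i in range(1,k):
            if 30<st[i,4]<2000: print(n,l,st[i],c[i].round(1))
E
```

```text
top r [443 168  19  21 190] [452.3 178.9]
top r [ 610  170   30  205 1461] [615.4 277.5]
top y [377  68  44  36 256] [399.7  74.2]
top y [373  71  50  48 482] [394.1 109.1]
top y [277  73  42   9 243] [297.2  77.5]
top y [276 111  46  12 412] [298.5 116.8]
top y [450 188  22  25  69] [460.1 201.1]
top y [439 209  14  13  45] [443.5 217.3]
top y [442 323  36  40  90] [455.6 345. ]
side r [ 302   82  141   51 1083] [397.3 108.8]
side r [415 127  14  12  32] [421.6 131.4]
side y [298 148  16  13  81] [306.1 153.3]
side y [405 156  29  20 123] [418.1 164.2]
side y [184 182  26  28 177] [200.2 187.4]
side y [132 245  55  50 379] [170.9 267.5]
```

View pics/ct.png

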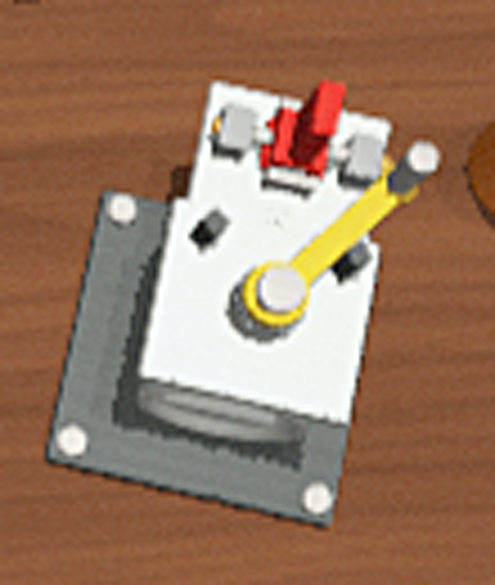

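View pics/cs.png

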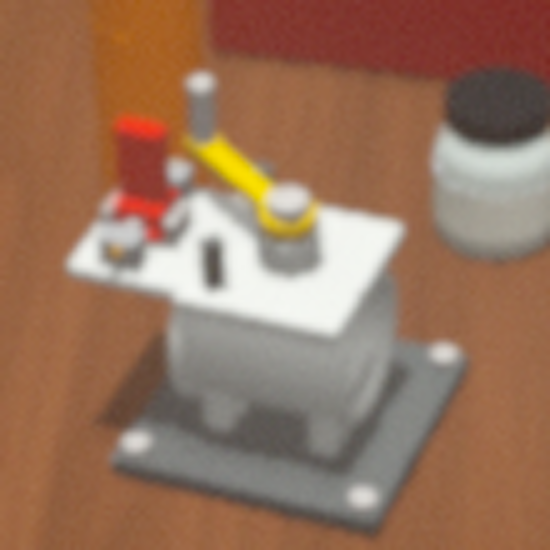

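```bash
cat > m.py <<'E'
from h import *
T=lambda p:(p[0]/4.5+385-.4,p[1]/4.5+150-.4)
S=lambda p:(p[0]/5+260-.4,p[1]/5+120-.4)
pts=[('plate -75,75',(105,192),12,(75,75),0),('',(50,462),12,(-75,75),0),('',(330,525),12,(-75,-75),0),
('tongue',(210,82),108,(107,44),0),('',(388,120),108,(107,-44),0),
('stud',(424,157),174,(80*np.cos(.6),-80*np.sin(.6)),0),
('sidestud',(200,80),174,(80*np.cos(.6),-80*np.sin(.6)),1),
('sideplate',(112,462),12,(75,75),1),('',(375,533),12,(-75,75),1),('',(468,356),12,(-75,-75),1),('sidetongue',(68,266),108,(107,44),1)]
A=[];B=[]
for l,p,z,loc,s in pts:
    w=plane("side" if s else "top",(S if s else T)(p),z); A.append(loc);B.append(w[:2]);print(l,loc,w.round(1))
A=np.array(A);B=np.array(B)
def fit(A,B):
    a=A-A.mean(0);b=B-B.mean(0);th=np.arctan2((a[:,0]*b[:,1]-a[:,1]*b[:,0]).sum(),(a*b).sum())
    R=np.array([[np.cos(th),-np.sin(th)],[np.sin(th),np.cos(th)]]);return th,R,B.mean(0)-R@A.mean(0)
for i in (slice(None),slice(0,6),slice(6,None)):
    th,R,t=fit(A[i],B[i]);print('yaw',th,'t',t,'res',(B-A@R.T-t).round(1).tolist() if i==slice(None) else '')
    for n,q in dict(lock=(80,0),stud=(66.03,-45.17),open=(80*np.cos(.6),80*np.sin(.6))).items():print(n,(R@q+t).round(1))
for n in("top","side"):
    K,R_,t_=cam(n);print(n,'campos',-R_.T@t_)
print('studtri',two(T((424,157)),S((200,80))))
# tray rim corners z=32
E
python3 m.py
python3 - <<'E'
from h import *
t=cv2.imread('pics/top0.png');s=cv2.imread('pics/side0.png')
for p in((197,247),(264,222),(288,285),(221,312)):print('tray',plane('top',p,32).round(0))
print('socket',plane('top',(334,229),38),'canbase?',plane('top',(538,155),200),'jar',plane('top',(532,263),90))
E
```

```text
plate -75,75 (75, 75) [ 652.1 -193.    12. ]
 (-75, 75) [ 508.5 -151.2   12. ]
 (-75, -75) [ 467.8 -291.9   12. ]
tongue (107, 44) [ 675.7 -230.   108. ]
 (107, -44) [ 651.5 -314.3  108. ]
stud (np.float64(66.02684919277426), np.float64(-45.17139787160283)) [ 611.  -305.1  174. ]
sidestud (np.float64(66.02684919277426), np.float64(-45.17139787160283)) [ 610.7 -301.8  174. ]
sideplate (75, 75) [ 651.8 -185.2   12. ]
 (-75, 75) [ 510.2 -137.1   12. ]
 (-75, -75) [ 467.8 -286.3   12. ]
sidetongue (107, 44) [ 673.9 -226.5  108. ]
yaw -0.29264355272551085 t [ 560.07468789 -239.47950248] res [[-1.4, -3.7], [-1.4, -5.2], [1.2, -2.3], [0.5, -1.8], [1.6, -1.8], [0.7, -3.3], [0.4, -0.1], [-1.8, 4.1], [0.3, 8.9], [1.2, 3.3], [-1.3, 1.7]]
lock [ 636.7 -262.6]
stud [ 610.3 -301.8]
open [ 636.3 -215.3]
yaw -0.28208891783657847 t [ 560.22769794 -242.8398467 ] res 
lock [ 637.1 -265.1]
stud [ 611.1 -304.6]
open [ 636.2 -217.8]
yaw -0.30137378880294124 t [ 559.75562148 -235.67859173] res 
lock [ 636.1 -259.4]
stud [ 609.4 -298.4]
open [ 636.2 -212.1]
top campos [ 340.41153495   11.06273014 1032.21503132]
side campos [448.62568297 941.3342647  969.30485533]
studtri [ 611.42294108 -305.9513743   171.45070435]
tray [543. 305.  32.]
tray [593. 150.  32.]
tray [444. 100.  32.]
tray [393. 251.  32.]
socket [566.0081911  -10.48367315  38.        ] canbase? [ 657.3027617  -420.51976735  200.        ] jar [ 456.30129942 -427.52335029   90.        ]
```

drive_tool:
  deltas:
    - {"hand":-1,"tz":-1}
    - {"hand":-1,"tz":-0.8}

```text
invalid input
```

drive_tool:
  deltas:
    - {"hand":-1,"tx":0,"ty":0,"tz":-0.8,"wx":0,"wy":0,"wz":-1}
    - {"hand":-1,"tx":0,"ty":0,"tz":-0.7,"wx":0,"wy":0,"wz":-1}
    - {"hand":-1,"tx":0,"ty":0,"tz":0,"wx":0,"wy":0,"wz":-1}
    - {"hand":-1,"tx":0,"ty":0,"tz":0,"wx":0,"wy":0,"wz":-1}
    - {"hand":-1,"tx":0,"ty":0,"tz":0,"wx":0,"wy":0,"wz":-1}
    - {"hand":-1,"tx":0,"ty":0,"tz":0,"wx":0,"wy":0,"wz":-1}
    - {"hand":-1,"tx":0,"ty":0,"tz":0,"wx":0,"wy":0,"wz":-1}
    - {"hand":-1,"tx":0,"ty":0,"tz":0,"wx":0,"wy":0,"wz":-1}
    - {"hand":-1,"tx":0,"ty":0,"tz":0,"wx":0,"wy":0,"wz":-1}
    - {"hand":-1,"tx":0,"ty":0,"tz":0,"wx":0,"wy":0,"wz":-1}
    - {"hand":-1,"tx":0,"ty":0,"tz":0,"wx":0,"wy":0,"wz":0}

```text
time: 1.02
tool_pos: [207.2, -482.2, 300.3]
tcp_rot: [-3.141, 0.0, -0.289]
contact_force: [-0.6, -0.1, 0.1]
grip_width: 92.0
```

Run:
```python
from h import *
to((637,-265,300),-0.285)
```

```text
tool shift units(4cm) [ 8.75  -8.269  0.01 ] rpy [-3.141  0.    -0.289] pos [ 207.2 -482.2  300.3]
wz units(5deg) total -0.05
```

drive_tool:
  deltas:
    - {"hand":0,"tx":0.62,"ty":-0.59,"tz":0,"wx":0,"wy":0,"wz":0}
    - {"hand":0,"tx":0.62,"ty":-0.59,"tz":0,"wx":0,"wy":0,"wz":0}
    - {"hand":0,"tx":0.62,"ty":-0.59,"tz":0,"wx":0,"wy":0,"wz":0}
    - {"hand":0,"tx":0.62,"ty":-0.59,"tz":0,"wx":0,"wy":0,"wz":0}
    - {"hand":0,"tx":0.62,"ty":-0.59,"tz":0,"wx":0,"wy":0,"wz":0}
    - {"hand":0,"tx":0.62,"ty":-0.59,"tz":0,"wx":0,"wy":0,"wz":0}
    - {"hand":0,"tx":0.62,"ty":-0.59,"tz":0,"wx":0,"wy":0,"wz":0}
    - {"hand":0,"tx":0.62,"ty":-0.59,"tz":0,"wx":0,"wy":0,"wz":0}
    - {"hand":0,"tx":0.62,"ty":-0.59,"tz":0,"wx":0,"wy":0,"wz":0}
    - {"hand":0,"tx":0.62,"ty":-0.59,"tz":0,"wx":0,"wy":0,"wz":0}
    - {"hand":0,"tx":0.62,"ty":-0.59,"tz":0,"wx":0,"wy":0,"wz":0}
    - {"hand":0,"tx":0.62,"ty":-0.59,"tz":0,"wx":0,"wy":0,"wz":0}
    - {"hand":0,"tx":0.62,"ty":-0.59,"tz":0,"wx":0,"wy":0,"wz":0}
    - {"hand":0,"tx":0.62,"ty":-0.59,"tz":0,"wx":0,"wy":0,"wz":0}
    - {"hand":0,"tx":0,"ty":0,"tz":0,"wx":0,"wy":0,"wz":0}
    - {"hand":0,"tx":0,"ty":0,"tz":0,"wx":0,"wy":0,"wz":0}

```text
time: 2.35
tool_pos: [636.1, -264.6, 299.0]
tcp_rot: [-3.141, 0.002, -0.292]
contact_force: [0.7, -0.0, -0.0]
grip_width: 45.9
```

Run:
```python
from h import *
to((637,-265,160),-0.285)
t=capture('top')[:,:,::-1];s=capture('side')[:,:,::-1]
cv2.imwrite('pics/top1.png',t);cv2.imwrite('pics/side1.png',s)
crop(t,385,130,140,130,4.5,'pics/ct1.png');crop(s,240,60,140,130,4.5,'pics/cs1.png')
```

```text
tool shift units(4cm) [0.032 0.005 3.474] rpy [-3.141e+00  2.000e-03 -2.920e-01] pos [ 636.1 -264.6  299. ]
wz units(5deg) total -0.08
```

View pics/cs1.png

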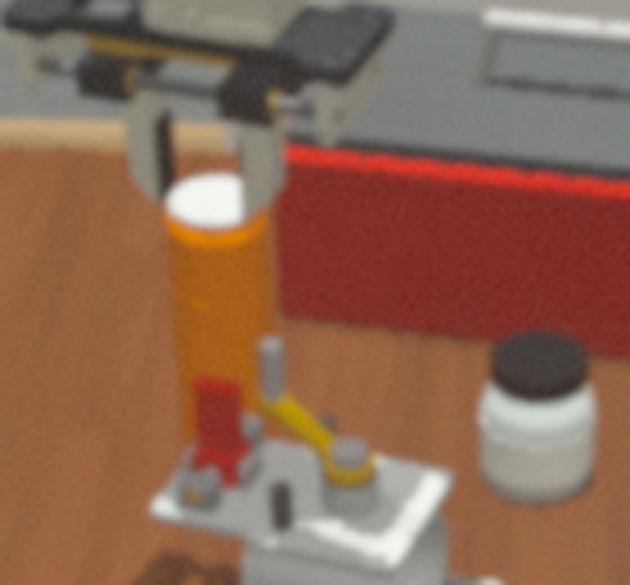

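View pics/ct1.png

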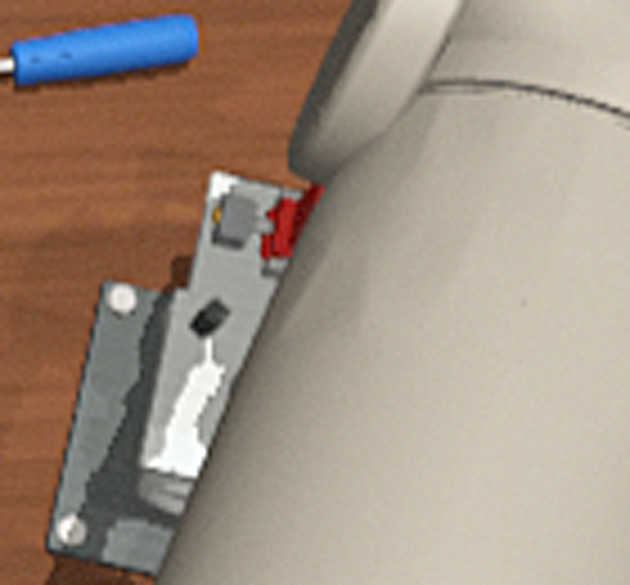

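Run:
```python
from h import *
im=[cv2.imread('pics/top0.png'),cv2.imread('pics/side0.png')]
th=-0.285;R=np.array([[np.cos(th),-np.sin(th)],[np.sin(th),np.cos(th)]]);t=np.array([560.2,-242.5])
out=[]
for n,i,(x0,y0,w,h) in(('top',im[0],(430,155,50,45)),('side',im[1],(275,135,45,40))):
    c=cv2.resize(i[y0:y0+h,x0:x0+w],None,fx=11,fy=11,interpolation=cv2.INTER_CUBIC)
    for z,X,Y in((172,13,6),(128,14,12.5),(128,13,6),(122,15,5)):
        q=[proj(n,[*(R@(80+a*X,b*Y)+t),z]) for a,b in((1,1),(1,-1),(-1,-1),(-1,1))]
        q=np.int32([((p[0]-x0+.5)*11,(p[1]-y0+.5)*11) for p in q]);cv2.polylines(c,[q],True,(255,0,0),1)
    cv2.imwrite(f'pics/ov_{n}.png',c)
```

```text
(no output)
```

View pics/ov_top.png

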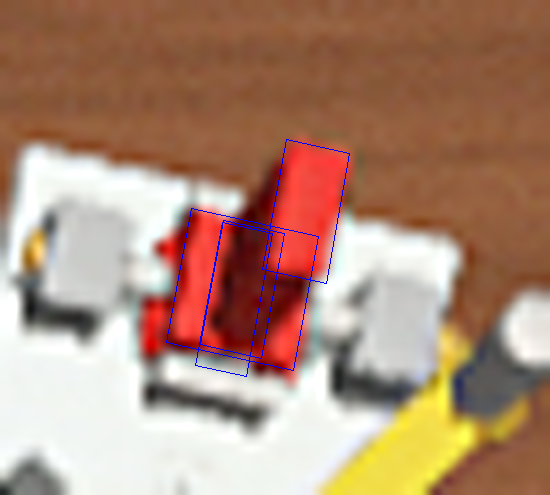

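View pics/ov_side.png

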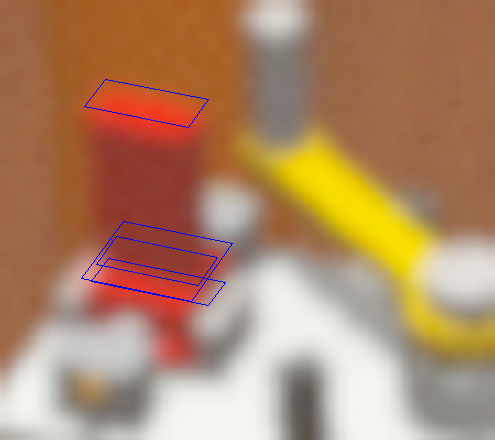

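The top-view overlay matches the lock. I'll descend with the jaws along the fixture's x, which keeps them clear of the stud and lever.

drive_tool:
  deltas:
    - {"hand":0,"tx":0.03,"ty":0,"tz":0.6,"wx":0,"wy":0,"wz":-0.1}
    - {"hand":0,"tx":0,"ty":0,"tz":0.6,"wx":0,"wy":0,"wz":0}
    - {"hand":0,"tx":0,"ty":0,"tz":0.6,"wx":0,"wy":0,"wz":0}
    - {"hand":0,"tx":0,"ty":0,"tz":0.5,"wx":0,"wy":0,"wz":0}
    - {"hand":0,"tx":0,"ty":0,"tz":0.4,"wx":0,"wy":0,"wz":0}
    - {"hand":0,"tx":0,"ty":0,"tz":0.3,"wx":0,"wy":0,"wz":0}
    - {"hand":0,"tx":0,"ty":0,"tz":0.3,"wx":0,"wy":0,"wz":0}
    - {"hand":0,"tx":0,"ty":0,"tz":0.2,"wx":0,"wy":0,"wz":0}
    - {"hand":0,"tx":0,"ty":0,"tz":0.2,"wx":0,"wy":0,"wz":0}
    - {"hand":0,"tx":0,"ty":0,"tz":0,"wx":0,"wy":0,"wz":0}
    - {"hand":0,"tx":0,"ty":0,"tz":0,"wx":0,"wy":0,"wz":0}

```text
time: 3.37
tool_pos: [635.8, -266.8, 153.0]
tcp_rot: [3.141, 0.0, -0.285]
contact_force: [-0.1, 0.6, 0.4]
grip_width: 46.1
```

Run:
```python
from h import *
to((637,-264.5,151),-0.285)
s=capture('side')[:,:,::-1]
crop(s,240,90,120,110,5,'pics/cs2.png')
```

```text
tool shift units(4cm) [ 0.013 -0.064  0.049] rpy [ 3.141  0.    -0.285] pos [ 635.8 -266.8  153. ]
wz units(5deg) total 0.01
```

View pics/cs2.png

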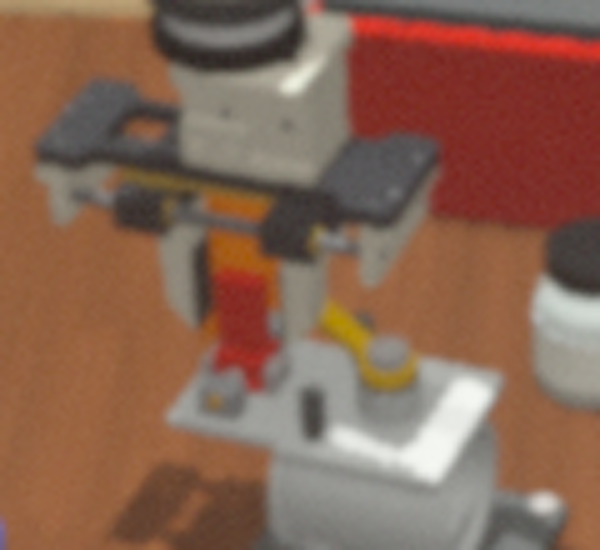

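The tab at crop (242,305) sits between the two fingers. I'll correct y slightly and close.

drive_tool:
  deltas:
    - {"hand":0,"tx":0,"ty":-0.05,"tz":0.05,"wx":0,"wy":0,"wz":0}
    - {"hand":1,"tx":0,"ty":0,"tz":0,"wx":0,"wy":0,"wz":0}
    - {"hand":1,"tx":0,"ty":0,"tz":0,"wx":0,"wy":0,"wz":0}
    - {"hand":1,"tx":0,"ty":0,"tz":0,"wx":0,"wy":0,"wz":0}
    - {"hand":1,"tx":0,"ty":0,"tz":0,"wx":0,"wy":0,"wz":0}
    - {"hand":1,"tx":0,"ty":0,"tz":0,"wx":0,"wy":0,"wz":0}
    - {"hand":1,"tx":0,"ty":0,"tz":0,"wx":0,"wy":0,"wz":0}
    - {"hand":1,"tx":0,"ty":0,"tz":0,"wx":0,"wy":0,"wz":0}

```text
time: 4.08
tool_pos: [636.8, -264.4, 151.0]
tcp_rot: [3.142, -0.001, -0.284]
contact_force: [0.8, 0.4, 1.5]
grip_width: 25.7
```

Gripped at 25.7 mm, which fits the 26 mm tab. Next I pull straight up slowly.

drive_tool:
  deltas:
    - {"hand":1,"tx":0,"ty":0,"tz":-0.05,"wx":0,"wy":0,"wz":0}
    - {"hand":1,"tx":0,"ty":0,"tz":-0.05,"wx":0,"wy":0,"wz":0}
    - {"hand":1,"tx":0,"ty":0,"tz":-0.05,"wx":0,"wy":0,"wz":0}
    - {"hand":1,"tx":0,"ty":0,"tz":-0.05,"wx":0,"wy":0,"wz":0}
    - {"hand":1,"tx":0,"ty":0,"tz":-0.05,"wx":0,"wy":0,"wz":0}
    - {"hand":1,"tx":0,"ty":0,"tz":-0.1,"wx":0,"wy":0,"wz":0}
    - {"hand":1,"tx":0,"ty":0,"tz":-0.1,"wx":0,"wy":0,"wz":0}
    - {"hand":1,"tx":0,"ty":0,"tz":-0.1,"wx":0,"wy":0,"wz":0}
    - {"hand":1,"tx":0,"ty":0,"tz":-0.2,"wx":0,"wy":0,"wz":0}
    - {"hand":1,"tx":0,"ty":0,"tz":-0.2,"wx":0,"wy":0,"wz":0}
    - {"hand":1,"tx":0,"ty":0,"tz":-0.3,"wx":0,"wy":0,"wz":0}
    - {"hand":1,"tx":0,"ty":0,"tz":-0.4,"wx":0,"wy":0,"wz":0}
    - {"hand":1,"tx":0,"ty":0,"tz":-0.4,"wx":0,"wy":0,"wz":0}
    - {"hand":1,"tx":0,"ty":0,"tz":-0.4,"wx":0,"wy":0,"wz":0}
    - {"hand":1,"tx":0,"ty":0,"tz":-0.4,"wx":0,"wy":0,"wz":0}
    - {"hand":1,"tx":0,"ty":0,"tz":0,"wx":0,"wy":0,"wz":0}
    - {"hand":1,"tx":0,"ty":0,"tz":0,"wx":0,"wy":0,"wz":0}

```text
time: 5.5
tool_pos: [637.0, -264.6, 266.1]
tcp_rot: [3.141, -0.003, -0.284]
contact_force: [-0.3, -0.5, -0.4]
grip_width: 26.0
```

Run:
```python
from h import *
s=capture('side')[:,:,::-1]
crop(s,240,50,120,110,5,'pics/cs3.png')
c=np.array([plane('top',p,32)[:2] for p in((197,247),(264,222),(288,285),(221,312))]);print(c.mean(0), plane('top',(216,256),6))
to([*c.mean(0),265])
```

```text
[493.13293824 201.45624844] [523.98291205 267.97927086   6.        ]
tool shift units(4cm) [ -6.7   -10.178  -0.011] rpy [ 3.142 -0.    -0.284] pos [ 636.5 -264.4  264.6]
```

View pics/cs3.png

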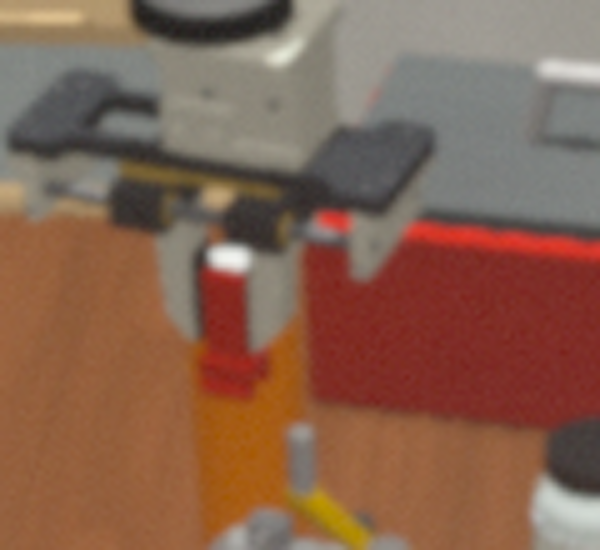

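The lock is held clear and the lever is at rest. Carrying it to the tray centre at about (493,201).

drive_tool:
  deltas:
    - {"hand":1,"tx":-0.2,"ty":-0.3,"tz":0,"wx":0,"wy":0,"wz":0}
    - {"hand":1,"tx":-0.35,"ty":-0.53,"tz":0,"wx":0,"wy":0,"wz":0}
    - {"hand":1,"tx":-0.35,"ty":-0.53,"tz":0,"wx":0,"wy":0,"wz":0}
    - {"hand":1,"tx":-0.35,"ty":-0.53,"tz":0,"wx":0,"wy":0,"wz":0}
    - {"hand":1,"tx":-0.35,"ty":-0.53,"tz":0,"wx":0,"wy":0,"wz":0}
    - {"hand":1,"tx":-0.35,"ty":-0.53,"tz":0,"wx":0,"wy":0,"wz":0}
    - {"hand":1,"tx":-0.35,"ty":-0.53,"tz":0,"wx":0,"wy":0,"wz":0}
    - {"hand":1,"tx":-0.35,"ty":-0.53,"tz":0,"wx":0,"wy":0,"wz":0}
    - {"hand":1,"tx":-0.35,"ty":-0.53,"tz":0,"wx":0,"wy":0,"wz":0}
    - {"hand":1,"tx":-0.35,"ty":-0.53,"tz":0,"wx":0,"wy":0,"wz":0}
    - {"hand":1,"tx":-0.35,"ty":-0.53,"tz":0,"wx":0,"wy":0,"wz":0}
    - {"hand":1,"tx":-0.35,"ty":-0.53,"tz":0,"wx":0,"wy":0,"wz":0}
    - {"hand":1,"tx":-0.35,"ty":-0.53,"tz":0,"wx":0,"wy":0,"wz":0}
    - {"hand":1,"tx":-0.35,"ty":-0.53,"tz":0,"wx":0,"wy":0,"wz":0}
    - {"hand":1,"tx":-0.35,"ty":-0.53,"tz":0,"wx":0,"wy":0,"wz":0}
    - {"hand":1,"tx":-0.35,"ty":-0.53,"tz":0,"wx":0,"wy":0,"wz":0}
    - {"hand":1,"tx":-0.35,"ty":-0.53,"tz":0,"wx":0,"wy":0,"wz":0}
    - {"hand":1,"tx":-0.35,"ty":-0.53,"tz":0,"wx":0,"wy":0,"wz":0}
    - {"hand":1,"tx":-0.35,"ty":-0.53,"tz":0,"wx":0,"wy":0,"wz":0}
    - {"hand":1,"tx":-0.2,"ty":-0.3,"tz":0,"wx":0,"wy":0,"wz":0}

```text
time: 7.22
tool_pos: [491.2, 202.0, 263.4]
tcp_rot: [3.141, 0.003, -0.282]
contact_force: [0.3, -0.5, -0.6]
grip_width: 25.8
```

drive_tool:
  deltas:
    - {"hand":1,"tx":0,"ty":0,"tz":0,"wx":0,"wy":0,"wz":0}
    - {"hand":1,"tx":0,"ty":0,"tz":0.6,"wx":0,"wy":0,"wz":0}
    - {"hand":1,"tx":0,"ty":0,"tz":0.7,"wx":0,"wy":0,"wz":0}
    - {"hand":1,"tx":0,"ty":0,"tz":0.7,"wx":0,"wy":0,"wz":0}
    - {"hand":1,"tx":0,"ty":0,"tz":0.7,"wx":0,"wy":0,"wz":0}
    - {"hand":1,"tx":0,"ty":0,"tz":0.7,"wx":0,"wy":0,"wz":0}
    - {"hand":1,"tx":0,"ty":0,"tz":0.6,"wx":0,"wy":0,"wz":0}
    - {"hand":1,"tx":0,"ty":0,"tz":0.5,"wx":0,"wy":0,"wz":0}
    - {"hand":1,"tx":0,"ty":0,"tz":0,"wx":0,"wy":0,"wz":0}
    - {"hand":1,"tx":0,"ty":0,"tz":0,"wx":0,"wy":0,"wz":0}

```text
time: 8.05
tool_pos: [492.1, 199.0, 83.6]
tcp_rot: [3.14, 0.003, -0.284]
contact_force: [0.6, -0.7, -0.2]
grip_width: 26.0
```

Run:
```python
from h import *
to((493,201,46))
for n in('side','top'): cv2.imwrite(f'pics/{n}4.png',capture(n)[:,:,::-1])
```

```text
tool shift units(4cm) [ 0.009 -0.055  0.941] rpy [ 3.14e+00  3.00e-03 -2.84e-01] pos [492.1 199.   83.6]
```

View pics/side4.png

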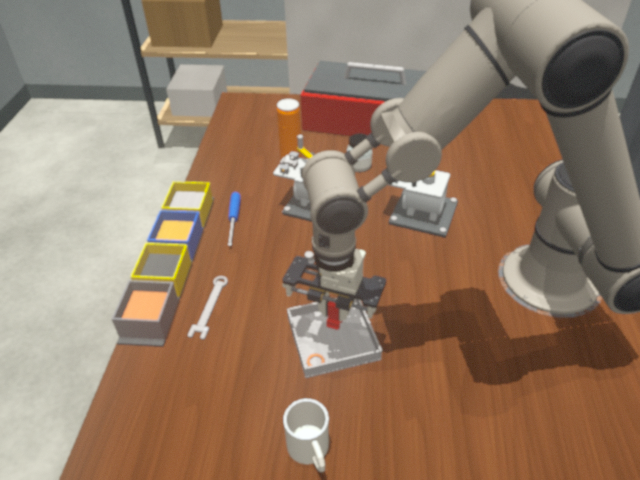

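The lock at side (333,317) is held over the middle of the tray. Lowering it.

drive_tool:
  deltas:
    - {"hand":1,"tx":0,"ty":0,"tz":0.3,"wx":0,"wy":0,"wz":0}
    - {"hand":1,"tx":0,"ty":0,"tz":0.2,"wx":0,"wy":0,"wz":0}
    - {"hand":1,"tx":0,"ty":0,"tz":0.2,"wx":0,"wy":0,"wz":0}
    - {"hand":1,"tx":0,"ty":0,"tz":0.1,"wx":0,"wy":0,"wz":0}
    - {"hand":1,"tx":0,"ty":0,"tz":0.05,"wx":0,"wy":0,"wz":0}
    - {"hand":1,"tx":0,"ty":0,"tz":0.05,"wx":0,"wy":0,"wz":0}
    - {"hand":1,"tx":0,"ty":0,"tz":0.03,"wx":0,"wy":0,"wz":0}
    - {"hand":1,"tx":0,"ty":0,"tz":0,"wx":0,"wy":0,"wz":0}
    - {"hand":1,"tx":0,"ty":0,"tz":0,"wx":0,"wy":0,"wz":0}

```text
time: 8.9
tool_pos: [493.0, 199.9, 47.7]
tcp_rot: [-3.142, -0.0, -0.284]
contact_force: [0.6, -0.3, -0.9]
grip_width: 25.7
```

drive_tool:
  deltas:
    - {"hand":1,"tx":0,"ty":0,"tz":0.04,"wx":0,"wy":0,"wz":0}
    - {"hand":1,"tx":0,"ty":0,"tz":0.03,"wx":0,"wy":0,"wz":0}
    - {"hand":1,"tx":0,"ty":0,"tz":0,"wx":0,"wy":0,"wz":0}
    - {"hand":1,"tx":0,"ty":0,"tz":0,"wx":0,"wy":0,"wz":0}

```text
time: 9.23
tool_pos: [493.0, 200.0, 44.9]
tcp_rot: [-3.141, -0.0, -0.284]
contact_force: [-0.2, 0.3, 2.2]
grip_width: 25.8
```

The floor is felt at 2.2 N, so I'll release and rise.

drive_tool:
  deltas:
    - {"hand":0,"tx":0,"ty":0,"tz":0,"wx":0,"wy":0,"wz":0}
    - {"hand":0,"tx":0,"ty":0,"tz":0,"wx":0,"wy":0,"wz":0}
    - {"hand":0,"tx":0,"ty":0,"tz":0,"wx":0,"wy":0,"wz":0}
    - {"hand":0,"tx":0,"ty":0,"tz":0,"wx":0,"wy":0,"wz":0}
    - {"hand":0,"tx":0,"ty":0,"tz":0,"wx":0,"wy":0,"wz":0}
    - {"hand":0,"tx":0,"ty":0,"tz":-0.3,"wx":0,"wy":0,"wz":0}
    - {"hand":0,"tx":0,"ty":0,"tz":-0.5,"wx":0,"wy":0,"wz":0}
    - {"hand":0,"tx":0,"ty":0,"tz":-0.7,"wx":0,"wy":0,"wz":0}
    - {"hand":0,"tx":0,"ty":0,"tz":-0.8,"wx":0,"wy":0,"wz":0}
    - {"hand":0,"tx":0,"ty":0,"tz":-0.8,"wx":0,"wy":0,"wz":0}
    - {"hand":0,"tx":0,"ty":0,"tz":-0.8,"wx":0,"wy":0,"wz":0}
    - {"hand":0,"tx":0,"ty":0,"tz":-0.8,"wx":0,"wy":0,"wz":0}
    - {"hand":0,"tx":0,"ty":0,"tz":-0.8,"wx":0,"wy":0,"wz":0}
    - {"hand":0,"tx":0,"ty":0,"tz":-0.5,"wx":0,"wy":0,"wz":0}
    - {"hand":0,"tx":0,"ty":0,"tz":0,"wx":0,"wy":0,"wz":0}

```text
time: 10.48
tool_pos: [494.6, 200.4, 289.7]
tcp_rot: [-3.137, -0.008, -0.284]
contact_force: [0.9, -0.0, 0.1]
grip_width: 45.9
```

Run:
```python
from h import *
to((560,0,290),-2.456)
s=capture('side')[:,:,::-1]
cv2.imwrite('pics/side5.png',s);crop(s,250,100,150,150+50-20,4,'pics/cs5.png');crop(s,270,270,130,110,4,'pics/cs5b.png')
```

```text
tool shift units(4cm) [ 2.972e+00  4.352e+00 -3.000e-03] rpy [-3.137 -0.008 -0.284] pos [494.6 200.4 289.7]
wz units(5deg) total 24.89
```

View pics/cs5b.png

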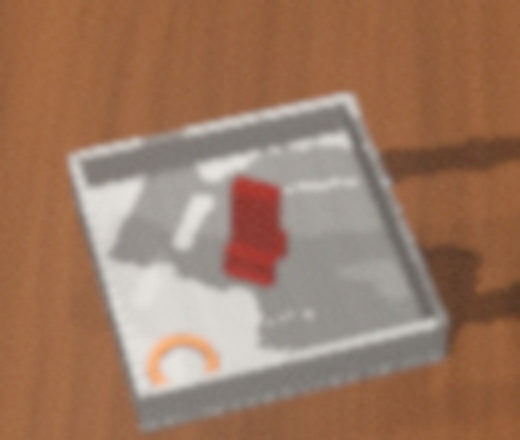

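The lock stands upright, released, in the middle of the tray (crop (255,230)). Now the stud, starting with the rotation to tangential jaws at yaw 0.686.

drive_tool:
  deltas:
    - {"hand":0,"tx":0,"ty":0,"tz":0,"wx":0,"wy":0,"wz":-1}
    - {"hand":0,"tx":0,"ty":0,"tz":0,"wx":0,"wy":0,"wz":-1}
    - {"hand":0,"tx":0,"ty":0,"tz":0,"wx":0,"wy":0,"wz":-1}
    - {"hand":0,"tx":0,"ty":0,"tz":0,"wx":0,"wy":0,"wz":-1}
    - {"hand":0,"tx":0,"ty":0,"tz":0,"wx":0,"wy":0,"wz":-1}
    - {"hand":0,"tx":0,"ty":0,"tz":0,"wx":0,"wy":0,"wz":-1}
    - {"hand":0,"tx":0,"ty":0,"tz":0,"wx":0,"wy":0,"wz":-1}
    - {"hand":0,"tx":0,"ty":0,"tz":0,"wx":0,"wy":0,"wz":-1}
    - {"hand":0,"tx":0,"ty":0,"tz":0,"wx":0,"wy":0,"wz":-1}
    - {"hand":0,"tx":0,"ty":0,"tz":0,"wx":0,"wy":0,"wz":-1}
    - {"hand":0,"tx":0,"ty":0,"tz":0,"wx":0,"wy":0,"wz":-1}
    - {"hand":0,"tx":0,"ty":0,"tz":0,"wx":0,"wy":0,"wz":-0.1}
    - {"hand":0,"tx":0,"ty":0,"tz":0,"wx":0,"wy":0,"wz":0}

```text
time: 11.62
tool_pos: [492.4, 199.8, 283.4]
tcp_rot: [-3.141, 0.002, 0.683]
contact_force: [0.1, 0.4, 0.4]
grip_width: 45.8
```

Run:
```python
from h import *
to((611,-304,285),0.686)
```

```text
tool shift units(4cm) [-5.651 11.64  -0.037] rpy [-3.141e+00  2.000e-03  6.830e-01] pos [492.4 199.8 283.4]
wz units(5deg) total -0.03
```

drive_tool:
  deltas:
    - {"hand":0,"tx":-0.2,"ty":0.4,"tz":0,"wx":0,"wy":0,"wz":0}
    - {"hand":0,"tx":-0.3,"ty":0.62,"tz":0,"wx":0,"wy":0,"wz":0}
    - {"hand":0,"tx":-0.3,"ty":0.62,"tz":0,"wx":0,"wy":0,"wz":0}
    - {"hand":0,"tx":-0.3,"ty":0.62,"tz":0,"wx":0,"wy":0,"wz":0}
    - {"hand":0,"tx":-0.3,"ty":0.62,"tz":0,"wx":0,"wy":0,"wz":0}
    - {"hand":0,"tx":-0.3,"ty":0.62,"tz":0,"wx":0,"wy":0,"wz":0}
    - {"hand":0,"tx":-0.3,"ty":0.62,"tz":0,"wx":0,"wy":0,"wz":0}
    - {"hand":0,"tx":-0.3,"ty":0.62,"tz":0,"wx":0,"wy":0,"wz":0}
    - {"hand":0,"tx":-0.3,"ty":0.62,"tz":0,"wx":0,"wy":0,"wz":0}
    - {"hand":0,"tx":-0.3,"ty":0.62,"tz":0,"wx":0,"wy":0,"wz":0}
    - {"hand":0,"tx":-0.3,"ty":0.62,"tz":0,"wx":0,"wy":0,"wz":0}
    - {"hand":0,"tx":-0.3,"ty":0.62,"tz":0,"wx":0,"wy":0,"wz":0}
    - {"hand":0,"tx":-0.3,"ty":0.62,"tz":0,"wx":0,"wy":0,"wz":0}
    - {"hand":0,"tx":-0.3,"ty":0.62,"tz":0,"wx":0,"wy":0,"wz":0}
    - {"hand":0,"tx":-0.3,"ty":0.62,"tz":0,"wx":0,"wy":0,"wz":0}
    - {"hand":0,"tx":-0.3,"ty":0.62,"tz":0,"wx":0,"wy":0,"wz":0}
    - {"hand":0,"tx":-0.3,"ty":0.62,"tz":0,"wx":0,"wy":0,"wz":0}
    - {"hand":0,"tx":-0.3,"ty":0.62,"tz":0,"wx":0,"wy":0,"wz":0}
    - {"hand":0,"tx":-0.3,"ty":0.62,"tz":0,"wx":0,"wy":0,"wz":0}
    - {"hand":0,"tx":-0.1,"ty":0.1,"tz":0,"wx":0,"wy":0,"wz":0}

```text
time: 13.28
tool_pos: [611.2, -309.6, 282.6]
tcp_rot: [-3.141, 0.002, 0.679]
contact_force: [0.8, -0.1, -0.1]
grip_width: 45.9
```

drive_tool:
  deltas:
    - {"hand":0,"tx":0,"ty":0,"tz":0,"wx":0,"wy":0,"wz":0}
    - {"hand":0,"tx":0,"ty":0,"tz":0,"wx":0,"wy":0,"wz":0}

```text
time: 13.45
tool_pos: [611.1, -305.0, 283.9]
tcp_rot: [-3.14, 0.0, 0.683]
contact_force: [0.2, -0.1, 0.6]
grip_width: 45.8
```

Run:
```python
from h import *
to((611,-304,200),0.686)
t=capture('top')[:,:,::-1];s=capture('side')[:,:,::-1]
crop(t,385,130,140,130,4.5,'pics/ct6.png');crop(s,240,60,140,130,4.5,'pics/cs6.png')
```

```text
tool shift units(4cm) [ 0.014 -0.018  2.097] rpy [-3.14   0.     0.683] pos [ 611.1 -305.   283.9]
wz units(5deg) total -0.03
```

View pics/cs6.png

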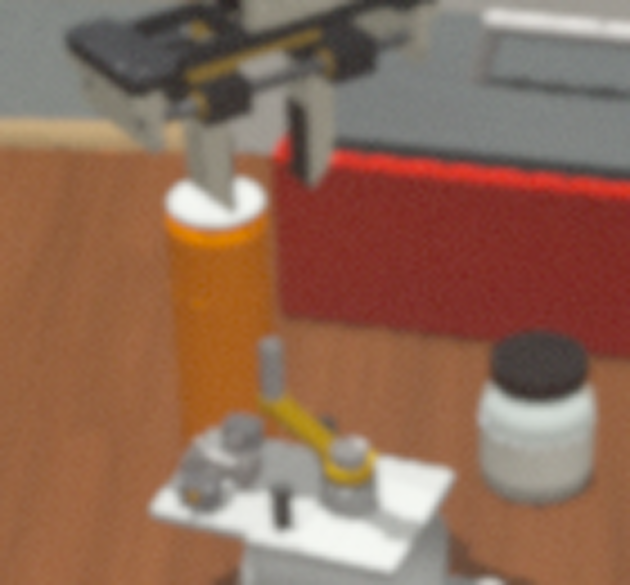

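The stud at crop (271,365) lies under the gap between the fingers. Descending.

drive_tool:
  deltas:
    - {"hand":0,"tx":0.01,"ty":-0.02,"tz":0.5,"wx":0,"wy":0,"wz":0}
    - {"hand":0,"tx":0,"ty":0,"tz":0.6,"wx":0,"wy":0,"wz":0}
    - {"hand":0,"tx":0,"ty":0,"tz":0.6,"wx":0,"wy":0,"wz":0}
    - {"hand":0,"tx":0,"ty":0,"tz":0.5,"wx":0,"wy":0,"wz":0}
    - {"hand":0,"tx":0,"ty":0,"tz":0.3,"wx":0,"wy":0,"wz":0}
    - {"hand":0,"tx":0,"ty":0,"tz":0.3,"wx":0,"wy":0,"wz":0}
    - {"hand":0,"tx":0,"ty":0,"tz":0.2,"wx":0,"wy":0,"wz":0}
    - {"hand":0,"tx":0,"ty":0,"tz":0.17,"wx":0,"wy":0,"wz":0}
    - {"hand":0,"tx":0,"ty":0,"tz":0,"wx":0,"wy":0,"wz":0}
    - {"hand":0,"tx":0,"ty":0,"tz":0,"wx":0,"wy":0,"wz":0}
    - {"hand":0,"tx":0,"ty":0,"tz":0,"wx":0,"wy":0,"wz":0}

```text
time: 14.47
tool_pos: [611.6, -304.7, 159.0]
tcp_rot: [3.14, -0.0, 0.685]
contact_force: [-0.1, -0.2, 0.5]
grip_width: 46.1
```

Run:
```python
from h import *
to((611,-304,157),0.686)
s=capture('side')[:,:,::-1]
crop(s,240,60,140,130,4.5,'pics/cs7.png')
```

```text
tool shift units(4cm) [-0.001 -0.023  0.049] rpy [ 3.14  -0.     0.685] pos [ 611.6 -304.7  159. ]
wz units(5deg) total -0.01
```

View pics/cs7.png

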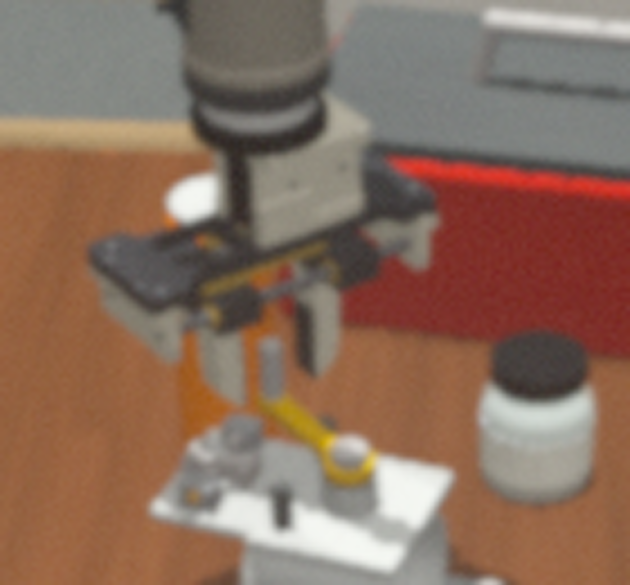

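drive_tool:
  deltas:
    - {"hand":1,"tx":0,"ty":0,"tz":0.03,"wx":0,"wy":0,"wz":0}
    - {"hand":1,"tx":0,"ty":0,"tz":0,"wx":0,"wy":0,"wz":0}
    - {"hand":1,"tx":0,"ty":0,"tz":0,"wx":0,"wy":0,"wz":0}
    - {"hand":1,"tx":0,"ty":0,"tz":0,"wx":0,"wy":0,"wz":0}
    - {"hand":1,"tx":0,"ty":0,"tz":0,"wx":0,"wy":0,"wz":0}
    - {"hand":1,"tx":0,"ty":0,"tz":0,"wx":0,"wy":0,"wz":0}
    - {"hand":1,"tx":0,"ty":0,"tz":0,"wx":0,"wy":0,"wz":0}
    - {"hand":1,"tx":0,"ty":0,"tz":0,"wx":0,"wy":0,"wz":0}

```text
time: 15.18
tool_pos: [611.5, -304.5, 156.8]
tcp_rot: [3.141, -0.0, 0.685]
contact_force: [1.9, 1.1, -0.0]
grip_width: 13.3
```

Pinched at 13.3 mm. The shaft centre implied by this grip is (560.8,-242.6), against (560.2,-242.5) measured. I'll swing in 2.5° arcs, 10 rows first.

drive_tool:
  deltas:
    - {"hand":1,"tx":0.087,"ty":-0.002,"tz":0,"wx":0,"wy":0,"wz":-0.5}
    - {"hand":1,"tx":0.087,"ty":-0.002,"tz":0,"wx":0,"wy":0,"wz":-0.5}
    - {"hand":1,"tx":0.087,"ty":-0.002,"tz":0,"wx":0,"wy":0,"wz":-0.5}
    - {"hand":1,"tx":0.087,"ty":-0.002,"tz":0,"wx":0,"wy":0,"wz":-0.5}
    - {"hand":1,"tx":0.087,"ty":-0.002,"tz":0,"wx":0,"wy":0,"wz":-0.5}
    - {"hand":1,"tx":0.087,"ty":-0.002,"tz":0,"wx":0,"wy":0,"wz":-0.5}
    - {"hand":1,"tx":0.087,"ty":-0.002,"tz":0,"wx":0,"wy":0,"wz":-0.5}
    - {"hand":1,"tx":0.087,"ty":-0.002,"tz":0,"wx":0,"wy":0,"wz":-0.5}
    - {"hand":1,"tx":0.087,"ty":-0.002,"tz":0,"wx":0,"wy":0,"wz":-0.5}
    - {"hand":1,"tx":0.087,"ty":-0.002,"tz":0,"wx":0,"wy":0,"wz":-0.5}
    - {"hand":1,"tx":0,"ty":0,"tz":0,"wx":0,"wy":0,"wz":0}
    - {"hand":1,"tx":0,"ty":0,"tz":0,"wx":0,"wy":0,"wz":0}

```text
time: 16.18
tool_pos: [632.6, -278.7, 156.8]
tcp_rot: [3.14, 0.001, 1.12]
contact_force: [1.0, -4.8, -2.1]
grip_width: 13.2
```

```bash
cat > q.py <<'E'
from h import *
o=get_obs();d=o['tool_pos'][:2]-np.array([560.5,-242.5]);a=np.arctan2(d[1],d[0]);print('r',np.hypot(*d),'q',a+.885,'yaw-tangent',o['tcp_rot'][2]-a-np.pi/2,o['tool_pos'],o['contact_force'],o['grip_width'])
qe=1.2-.885;to([560.5+80*np.cos(qe),-242.5+80*np.sin(qe),157],qe+np.pi/2)
E
python3 q.py
```

```text
r 80.65137823986917 q 0.41991564476056714 yaw-tangent 0.013873341194736044 [ 632.58489013 -278.67199784  156.79372829] [ 1.00390466 -4.76421744 -2.14141536] 13.19240345704142
tool shift units(4cm) [ 1.415 -0.575 -0.008] rpy [3.14e+00 1.00e-03 1.12e+00] pos [ 632.6 -278.7  156.8]
wz units(5deg) total -8.78
```

drive_tool:
  deltas:
    - {"hand":1,"tx":0.087,"ty":-0.002,"tz":0,"wx":0,"wy":0,"wz":-0.5}
    - {"hand":1,"tx":0.087,"ty":-0.002,"tz":0,"wx":0,"wy":0,"wz":-0.5}
    - {"hand":1,"tx":0.087,"ty":-0.002,"tz":0,"wx":0,"wy":0,"wz":-0.5}
    - {"hand":1,"tx":0.087,"ty":-0.002,"tz":0,"wx":0,"wy":0,"wz":-0.5}
    - {"hand":1,"tx":0.087,"ty":-0.002,"tz":0,"wx":0,"wy":0,"wz":-0.5}
    - {"hand":1,"tx":0.087,"ty":-0.002,"tz":0,"wx":0,"wy":0,"wz":-0.5}
    - {"hand":1,"tx":0.087,"ty":-0.002,"tz":0,"wx":0,"wy":0,"wz":-0.5}
    - {"hand":1,"tx":0.087,"ty":-0.002,"tz":0,"wx":0,"wy":0,"wz":-0.5}
    - {"hand":1,"tx":0.087,"ty":-0.002,"tz":0,"wx":0,"wy":0,"wz":-0.5}
    - {"hand":1,"tx":0.087,"ty":-0.002,"tz":0,"wx":0,"wy":0,"wz":-0.5}
    - {"hand":1,"tx":0.087,"ty":-0.002,"tz":0,"wx":0,"wy":0,"wz":-0.5}
    - {"hand":1,"tx":0.087,"ty":-0.002,"tz":0,"wx":0,"wy":0,"wz":-0.5}
    - {"hand":1,"tx":0.087,"ty":-0.002,"tz":0,"wx":0,"wy":0,"wz":-0.5}
    - {"hand":1,"tx":0.087,"ty":-0.002,"tz":0,"wx":0,"wy":0,"wz":-0.5}
    - {"hand":1,"tx":0.087,"ty":-0.002,"tz":0,"wx":0,"wy":0,"wz":-0.5}
    - {"hand":1,"tx":0.087,"ty":-0.002,"tz":0,"wx":0,"wy":0,"wz":-0.5}
    - {"hand":1,"tx":0,"ty":0,"tz":0,"wx":0,"wy":0,"wz":0}
    - {"hand":1,"tx":0,"ty":0,"tz":0,"wx":0,"wy":0,"wz":0}

```text
time: 17.68
tool_pos: [639.6, -224.1, 156.8]
tcp_rot: [3.138, 0.003, 1.818]
contact_force: [8.7, -4.9, -3.8]
grip_width: 13.2
```

```bash
python3 q.py
```

```text
r 81.22738411382348 q 1.1129822622842356 yaw-tangent 0.019082069096471255 [ 639.62557775 -224.14159931  156.83786693] [ 8.69642739 -4.92070978 -3.75471726] 13.172206343199447
tool shift units(4cm) [ 0.175 -0.035 -0.005] rpy [3.138e+00 3.000e-03 1.818e+00] pos [ 639.6 -224.1  156.8]
wz units(5deg) total -0.78
```

drive_tool:
  deltas:
    - {"hand":1,"tx":0.08,"ty":-0.01,"tz":0,"wx":0,"wy":0,"wz":-0.4}
    - {"hand":1,"tx":0.08,"ty":-0.01,"tz":0,"wx":0,"wy":0,"wz":-0.4}
    - {"hand":1,"tx":0,"ty":0,"tz":0,"wx":0,"wy":0,"wz":0}
    - {"hand":1,"tx":0,"ty":0,"tz":0,"wx":0,"wy":0,"wz":0}

```text
time: 18.02
tool_pos: [638.0, -218.0, 156.8]
tcp_rot: [3.136, 0.004, 1.888]
contact_force: [10.7, -4.2, -5.8]
grip_width: 13.2
```

drive_tool:
  deltas:
    - {"hand":1,"tx":0.04,"ty":0,"tz":0,"wx":0,"wy":0,"wz":0}
    - {"hand":1,"tx":0,"ty":0,"tz":0,"wx":0,"wy":0,"wz":0}
    - {"hand":1,"tx":0,"ty":0,"tz":0,"wx":0,"wy":0,"wz":0}

```text
time: 18.27
tool_pos: [637.7, -217.3, 156.9]
tcp_rot: [3.136, 0.005, 1.887]
contact_force: [13.7, -7.9, -6.1]
grip_width: 12.9
```

```bash
python3 q.py
```

```text
r 81.24253727860899 q 1.2004950853086747 yaw-tangent 0.0011617222524242798 [ 637.73263936 -217.29148395  156.85895122] [13.74374561 -7.85776178 -6.08469262] 12.939149082816336
tool shift units(4cm) [-0.001 -0.031 -0.004] rpy [3.136 0.005 1.887] pos [ 637.7 -217.3  156.9]
wz units(5deg) total 0.02
```

drive_tool:
  deltas:
    - {"hand":1,"tx":0.05,"ty":0,"tz":0,"wx":0,"wy":0,"wz":0}
    - {"hand":1,"tx":0,"ty":0,"tz":0,"wx":0,"wy":0,"wz":0}
    - {"hand":1,"tx":0,"ty":0,"tz":0,"wx":0,"wy":0,"wz":0}
    - {"hand":1,"tx":0,"ty":0,"tz":0,"wx":0,"wy":0,"wz":0}
    - {"hand":1,"tx":0,"ty":0,"tz":0,"wx":0,"wy":0,"wz":0}

```text
time: 18.68
tool_pos: [637.7, -217.1, 156.9]
tcp_rot: [3.135, 0.008, 1.887]
contact_force: [15.3, -11.8, -8.9]
grip_width: 12.8
```

```bash
python3 q.py
python3 - <<'E'
from h import *
t=capture('top')[:,:,::-1];s=capture('side')[:,:,::-1]
cv2.imwrite('pics/side8.png',s);cv2.imwrite('pics/top8.png',t);crop(s,240,60,140,130,4.5,'pics/cs8.png')
E
```

```text
r 81.23548864771776 q 1.202600641025107 yaw-tangent -0.0016224280609185016 [ 637.67269415 -217.13112353  156.89157591] [ 15.33376827 -11.80531786  -8.90422997] 12.789495786704112
tool shift units(4cm) [-0.005 -0.031 -0.003] rpy [3.135 0.008 1.887] pos [ 637.7 -217.1  156.9]
wz units(5deg) total 0.01
```

View pics/cs8.png

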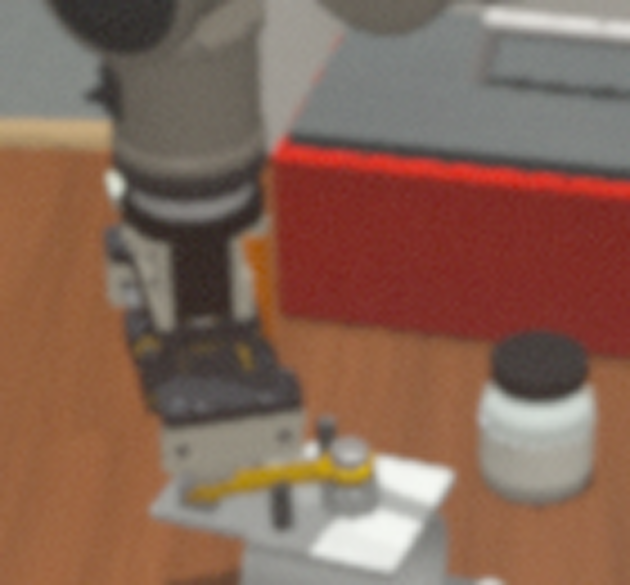

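View pics/side8.png

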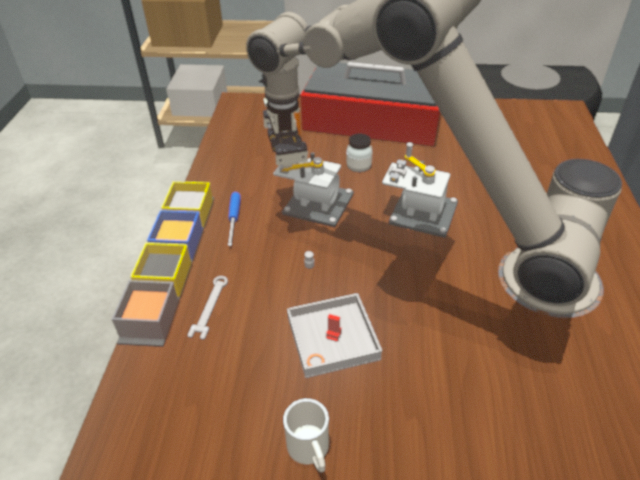

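The lever rests against its stop post at crop (282,500). The last 2 mm push raised the force by about 4 N with under 0.2 mm of motion. The lock stands in the tray at side (334,327), and the other things are where they started. Handing in.

Run:
```python
from plant import *
print(abs(get_obs()['dq']).max()); print(close_job())
```

```text
0.0018287012605469285
the job is handed in; nothing more can be done
None
```

The lock is in the tray and the throttle is held fully open, with the stud still pinched in the fingers. I handed the job in at about 19 s of the 58 s allowed; no verdict is reported.

**Lock:** I pulled it straight up off the far fixture's rail and set it upright in the middle of the tray. The floor was felt at about 2 N before I released it. The last picture shows it standing there untouched.

**Throttle:** I swung the lever about the shaft to about 1.20 rad, worked out from the tool position. The last 2 mm of commanded push moved the tool under 0.2 mm while the force rose by about 4 N, so it is on its stop. At the last check the opening was 12.8 mm and the arm was still.

**Other things:** in the side view none of the bystanders had visibly moved. The can is mostly hidden behind the gripper there.

**Disagreements:**
- The side camera placed the fixture about 5 mm off in y from the top camera. I used the top-camera value, and the stud grip later agreed with it.
- The tool measured about 81 mm from the shaft axis instead of 80 mm, with about 11 N of sideways (radial) load at the end. This is far below the force limits.

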